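# Drive the copper chill plug out of the knock-out stand

## Task

The copper chill plug is still stuck in the bore of the knock-out stand's thick top plate after welding. Take the steel drift, the one tool in the rack with the long handle, and push the plug down with it, without dropping or throwing the drift in, until the plug falls out of the underside into the stand's tray. Leave the drift standing upright in the bore with its collar resting on the plate.

Things in the scene. Friction and masses are not known exactly. Their poses are not given: they have to be found in the camera images.
- drift: Steel drift, loose, 0.2-0.33 kg, upright in one of the rack's holes; the only tool there with a long handle. Origin: centre of the shank's lower tip, z up its axis. From the tip up: shank 70 mm long, 16 mm wide; collar 8 mm thick, 46 mm wide; handle 75 mm long, 24 mm wide (78 to 153 mm above the tip). Starts with its tip 15 mm above the table, collar resting on the rack.
- rack: Fixed dark steel tool rack, 70 x 194 mm (x, y), top 85 mm above the table. Origin: centre of its underside. Three 28 mm holes in its top at y = -65, 0, 65 mm hold the drift and two other tools in any order; those have handles only 26 mm long (36 and 14 mm wide) on 46 mm collars. Lift the drift 75 mm or more to clear its hole.
- plug: Copper plug, loose, 28 mm wide, 28 mm long, lower end chamfered, 0.12-0.2 kg. Origin: centre of its lower end, z up its axis. It starts in the bore, its top 4 mm below the plate's top face, held by three spring balls in the bore wall 33 mm below that face. Pushing it past them takes about 10 to 20 N; it is sure to drop once its top has passed them.
- bore (a point): Centre of the bore's mouth on the fixed knock-out stand's top face, 125 mm above the table; z up, axes as the stand's. Vertical bore, 31 mm wide, through a 45 mm plate (100 x 142 mm in x, y) on two side plates. Tray floor 117 mm below the mouth, 122 x 118 mm. With the drift's collar on the plate its tip is 70 mm below the mouth and clears the fallen plug.
There are look-alikes about, which are no part of the job. What is meant by the plug is not black or yellow, and is the smaller of those in its own colour.

How it is judged:
By the outcome, as a careful person would: the job done as asked, in the order asked, and still so for the second after the job is handed in, with the robot touching nothing.
It also fails if it takes over 42 s, if anything falls off the work surface, if the arm or the gripper's body presses on something with over 40 N, if the wrist force passes 120 N, or if a joint passes its speed limit or range.

## Robot

A 7-joint arm with a two-finger parallel gripper is mounted at the origin on the work surface. World frame = base frame: x ahead of the robot, y to its left, z up, the work surface at z = 0. Lengths are in m, angles in rad, forces in N, time in s.
With the tool pointing down it reaches from about 0.425 to 0.95 m from the base axis. Payload 4.7 kg.
Tool frame: the origin (TCP) lies midway between the tips of the shut fingers; the grasp point (between the pads) lies env.grip_depth behind it (env.grip_depth is the distance from the TCP to the grasp point, in m); x points along the fingers, y is the direction in which the jaws open and shut, and the axes are right-handed (so a half turn about x gives the same grasp; the last joint's range is limited). The gripper opens to 87 mm and grips with 3 to 60 N. Pads are 19 mm wide; open, the fingers measure 117 mm over their backs; the gripper's body (75 mm by 190 mm) begins 51 mm behind the grasp point.
Start: joints at [1.25, 0.469, -0.049, 1.532, 0.024, 1.141, -0.082], TCP at [0.194, -0.646, 0.189] pointing down, gripper open.
Joint ranges: [-2.59, 2.59], [-0.33, 1.99], [-1.39, 1.29], [0.1, 2.45], [-1.04, 4.18], [0.21, 1.99], [-2.66, 2.66]. Speed limits (rad/s): [2.57, 2.57, 3.14, 3.14, 3.14, 3.14, 3.14].

## Interface

Orientations are given as a unit quaternion [x, y, z, w].
In Python, from rig import sensors, eyes, workorder, spotter, env gives the robot as it stands.
- The arm moves only by the tool move_arm, never from a script. Its argument "plan" is a list of rows, each an object of numbers: "gripper": the closure, from 0 (fully open) to 1 (shut); "dx", "dy", "dz": the shift along the world's x, y, z in m; "yaw": the turn about the world's z in degrees. In form: [{"gripper": .., "dx": .., "dy": .., "dz": .., "yaw": ..}, ...]. A call has 1 to 10 rows; each row is the pose to reach, as a shift and turn from the pose commanded when the call began; what a row does not reach only later rows make up. A row lasts 1/10 s, in which the tool goes at most 50 mm and 8.59 degrees, less where a joint would pass 70% of its speed; a pose out of reach is approached as far as the arm can. A call with a gripper value outside its range is refused whole. The fingers move at their own pace and stop on an object; "grip_force" is the grip in N (left out, the last holds). Time passes only in rows, so rows that repeat a pose let the fingers close. It gives the time, the measured TCP pose, the force and the opening at its end, in the units of the state.
- sensors.get_state(): the state, without advancing time (a new reading comes with each control period).
- eyes.capture(name): name is "scene" or "top" or "wrist"; returns a dict with "frame" (400x640x3 uint8, blue, green, red), "fx", "fy", "cx", "cy" (pixels), "D" ([k1, k2, p1, p2, k3] as OpenCV has them; the pictures are not rectified), "xyz" and "rotation" of the camera in the world; the wrist camera has in their place "hand_eye" (4x4, takes a point from camera to tool coordinates, whose origin is the TCP and whose axes are the tool frame's). Camera axes: x right, y down, z forward; pixel columns grow to the right and rows downward; lengths in m; the calibration is good to about 2 mm. A picture is of the moment at which its call begins: read the wrist's pose just before it. There is no depth.
- workorder.job_done(): hands the job in, once; it reports no verdict.
Trained networks look in a picture, given as the dict that the camera call returned (one of the last four; its "shot" number tells which), for a name from the list of things; names that differ only in an ending like _2 or _b are one class to them, and where a whole thing is asked for, a point or a joint stands for the part that bears it (a point fixed in the world has none). Each returns a list of dicts, best first, with "score" (0 to 1); they miss things now and then, are a little off and sometimes report something else, mostly with a low value. They report only what shows in the picture. A call takes as long as a camera call. They do not tell look-alikes from the thing itself.
- spotter.recognise(picture, target): "xy" ([column, row] in pixels, amid what is visible of it).
The state is a dict: "clock": time; "joint_positions": joint angles; "qvel": joint speeds; "joint_efforts": joint torques, N m; "position": TCP position; "tcp_rot": TCP orientation; "force": force on the tool from outside, world axes, zero at the start; "moment": the same for the moment, N m; "gripper_width": opening from 0.0 (shut) to 1.0 (fully open).
Only numpy, scipy, OpenCV 4.12 (cv2) and the standard library are available. Lean on these libraries where they do the work, as an engineer would, in place of code of your own. Each camera call takes 0.05 s, during which the arm holds its last target.

## Working session

There is one attempt and no reset: what is moved stays moved. The work goes in short steps, Python scripts to look and compute and a tool call to move; the robot and the scene stay as the last step left them, time stands still between calls to the robot, and variables do not carry over. Pictures are saved under pics/ and viewed, and the job is handed in when it is done.

Besides the shell and the picture viewer there is one more tool, called as name([rows], argument=value, ...), one row to a line, values as JSON. move_arm: Moves the arm, as the interface text tells. Its arguments: {"type":"object","properties":{"plan":{"type":"array","items":{"type":"object","properties":{"gripper":{"type":"number"},"dx":{"type":"number"},"dy":{"type":"number"},"dz":{"type":"number"},"yaw":{"type":"number"}}}},"grip_force":{"type":"number"}},"required":["plan"]}

```bash
mkdir -p pics; ls
cat > h.py <<'E'
import numpy as np,cv2,json
from scipy.spatial.transform import Rotation as R
from rig import sensors,eyes,workorder,spotter,env
def cap(n):
    s=sensors.get_state();p=eyes.capture(n);p['st']=s
    if n=='wrist':
        T=np.eye(4);T[:3,:3]=R.from_quat(s['tcp_rot']).as_matrix();T[:3,3]=s['position']
        p['T']=T@np.array(p['hand_eye'])
    else:
        T=np.eye(4);r=np.array(p['rotation'])
        T[:3,:3]=r if r.shape==(3,3) else R.from_quat(r).as_matrix();T[:3,3]=p['xyz'];p['T']=T
    p['K']=np.array([[p['fx'],0,p['cx']],[0,p['fy'],p['cy']],[0,0,1.]])
    return p
def ray(p,uv):
    q=cv2.undistortPoints(np.array([[uv]],float),p['K'],np.array(p['D'],float))[0,0]
    return p['T'][:3,3],p['T'][:3,:3]@np.array([q[0],q[1],1.])
def atz(p,uv,z):
    o,d=ray(p,uv);return o+d*(z-o[2])/d[2]
def tri(obs):
    A=np.zeros((3,3));b=np.zeros(3)
    L=[ray(p,uv) for p,uv in obs]
    for o,d in L:
        d=d/np.linalg.norm(d);M=np.eye(3)-np.outer(d,d);A+=M;b+=M@o
    x=np.linalg.solve(A,b)
    return x,[float(np.linalg.norm(np.cross(x-o,d/np.linalg.norm(d)))) for o,d in L]
def proj(p,X):
    Ti=np.linalg.inv(p['T']);rv=cv2.Rodrigues(Ti[:3,:3])[0]
    return cv2.projectPoints(np.array(X,float).reshape(-1,1,3),rv,Ti[:3,3],p['K'],np.array(p['D'],float))[0][:,0]
def save(p,f):
    cv2.imwrite(f'pics/{f}.png',p['frame'])
    import pickle
    pickle.dump({k:v for k,v in p.items()},open(f'pics/{f}.pkl','wb'))
def load(f):
    import pickle;return pickle.load(open(f'pics/{f}.pkl','rb'))
E
python3 - <<'E'
from h import *
print(sensors.get_state()); print(env.grip_depth)
for n in ['scene','top','wrist']:
    p=cap(n);save(p,n+'0')
    print(n,p['T'].round(3).tolist(),p['fx'],p['cx'],p['cy'])
    for t in ['drift','rack','plug','bore']:
        try:print(t,[(np.round(d['xy']).tolist(),round(d['score'],2)) for d in spotter.recognise(p,t)])
        except Exception as e:print(t,e)
E
```

```text
pics
{'clock': 0.0, 'joint_positions': array([ 1.25010298,  0.46943724, -0.04854958,  1.53368579,  0.0241144 ,
        1.14101149, -0.08233117]), 'qvel': array([ 9.35536339e-05, -3.51468033e-04,  1.97511424e-03,  6.91379561e-05,
        3.00379585e-04,  1.01263985e-03, -9.02772686e-05]), 'joint_efforts': array([-4.07688922e-04, -5.07971621e+01, -8.05436983e-02, -2.36157954e+01,
       -6.13357150e-02,  3.79844557e-02,  1.60079248e-04]), 'position': array([ 0.19396147, -0.64583676,  0.18800565]), 'tcp_rot': array([-0.69945839, -0.10346469,  0.69973333, -0.10210915]), 'force': array([-0.36188795,  0.16935228,  0.68670308]), 'moment': array([-0.02819239, -0.0139408 ,  0.03068996]), 'gripper_width': 0.9973835132543121}
0.0187
scene [[-0.888, 0.3, -0.348, 0.754], [0.459, 0.566, -0.685, 0.556], [-0.008, -0.768, -0.64, 0.57], [0.0, 0.0, 0.0, 1.0]] 377.88537849004894 316.2518001262404 199.758223200877
drift [([256.0, 121.0], 0.59)]
rack [([270.0, 168.0], 0.63)]
plug [([389.0, 296.0], 0.83), ([305.0, 259.0], 0.71), ([394.0, 246.0], 0.7), ([364.0, 254.0], 0.59)]
bore []
top [[0.005, -0.984, 0.178, 0.357], [-1.0, -0.008, -0.018, 0.041], [0.019, -0.178, -0.984, 0.846], [0.0, 0.0, 0.0, 1.0]] 369.37566981384197 320.1664412252243 199.6805806306005
drift [([470.0, 195.0], 0.98), ([244.0, 159.0], 0.66)]
rack [([426.0, 200.0], 0.56)]
plug [([262.0, 224.0], 0.69), ([257.0, 252.0], 0.64), ([239.0, 150.0], 0.48), ([214.0, 217.0], 0.42)]
bore [([245.0, 158.0], 0.74)]
wrist [[0.288, -0.93, -0.23, 0.257], [-0.958, -0.279, -0.069, -0.628], [0.0, 0.24, -0.971, 0.385], [0.0, 0.0, 0.0, 1.0]] 331.4619085399675 319.4849227477587 204.07690893564322
drift []
rack []
plug []
bore []
```

View pics/scene0.png

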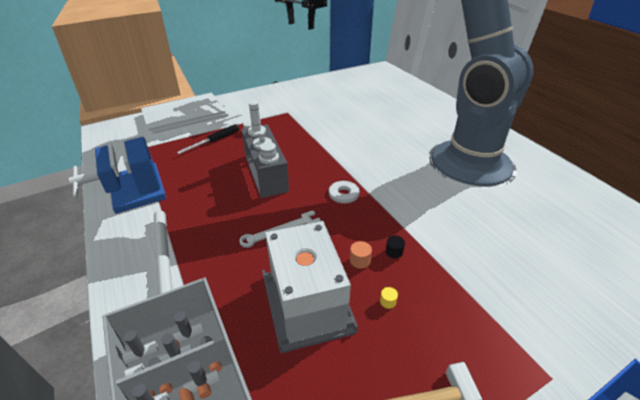

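View pics/top0.png

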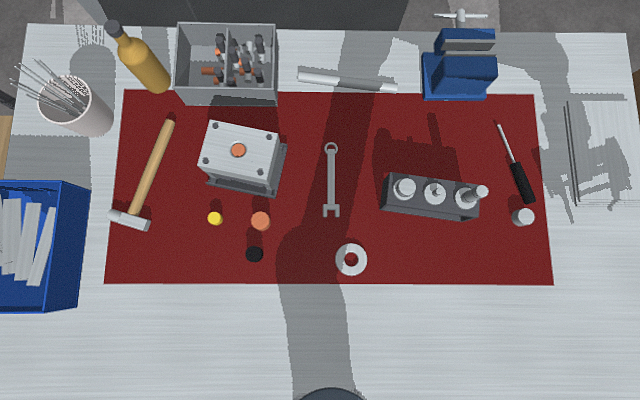

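View pics/wrist0.png

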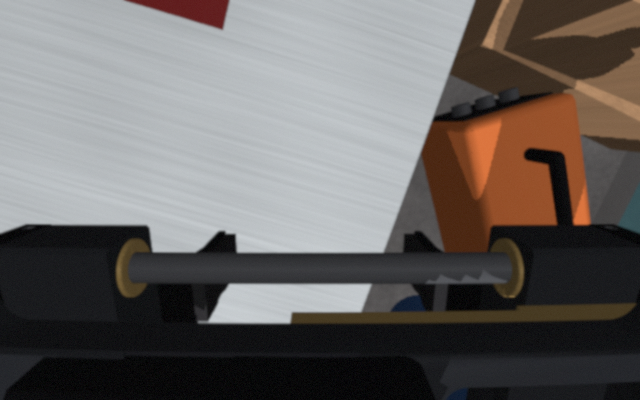

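Scene view: the rack has a tall handle at (254,112), and copper shows in the stand's bore at (305,259). Top view: the tools are at (404,188), (434,193) and (470,197→482,191), and the bore is at (238,150).

Plug candidates in the top view are yellow (214,217), black (254,253), loose copper (260,220) and copper in the bore (238,150). I take the one in the bore. Next, enlarged crops to confirm.

Run:
```python
from h import *
t=cv2.imread('pics/top0.png');s=cv2.imread('pics/scene0.png')
r=lambda i:cv2.resize(i,(400,300),interpolation=cv2.INTER_CUBIC)
# each crop 100x75
a=np.hstack([r(t[115:190,190:290]),r(t[160:235,400:500])])
b=np.hstack([r(s[220:310,250:370]),r(s[95:170,215:315])])
cv2.imwrite('pics/crop0.png',np.vstack([a,b]))
```

```text
(no output)
```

View pics/crop0.png

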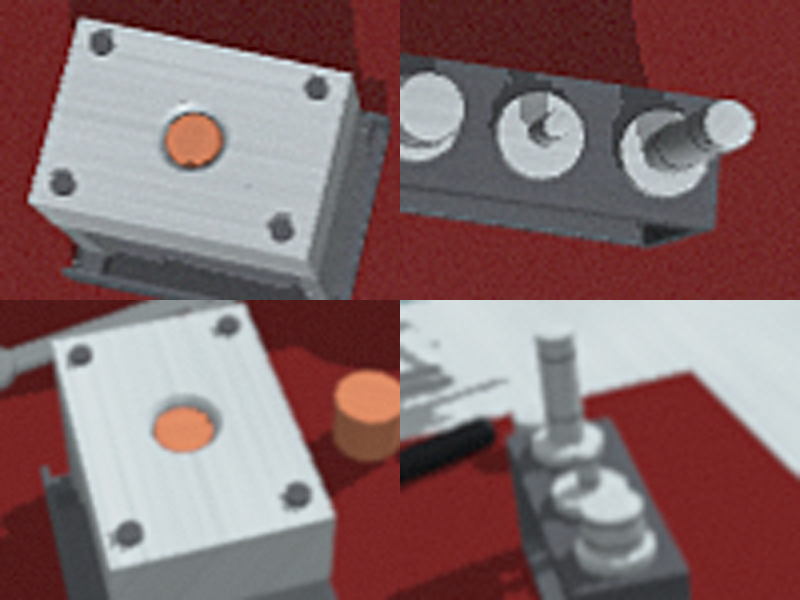

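The crops confirm it: the long handle is at the rack's -y end (its top at top-view (481,191)), and the plug is the copper in the bore (the loose copper one is larger). Triangulating now.

Run:
```python
from h import *
t=load('top0');s=load('scene0')
ft=lambda u,v:(190+u/4,115+v/4); fs=lambda u,v:(250+.3*u,220+.3*(v-300))
T=[(102,42),(317,88),(62,183),(282,229)]; S=None
# scene order: find correspondence by triangulation residual
Sc=[(80,355),(228,325),(298,494),(130,534)]
for a in T:
    for b in Sc:
        x,r=tri([(t,ft(*a)),(s,fs(*b))])
        if max(r)<.006: print(a,b,x.round(4),np.round(r,4))
print('bore',tri([(t,ft(195,139)),(s,fs(187,420))]))
print('handle',tri([(t,(481.3,191.25)),(s,(253.3,103.7))]))
for nm,uv in [('L',(408,189)),('M',(435.3,193.7)),('D',(466,198.0))]: print(nm,atz(t,uv,.093))
for uv in [(238,149.4),(238.7,149.7)]: print(atz(t,uv,.125))
print(atz(t,(481.3,191.25),.168))
print(atz(s,(253.3,103.7),.168), atz(s,(306.1,256),.125))
```

```text
(102, 42) (130, 534) [0.6397 0.2426 0.1263] [0.0001 0.0001]
(317, 88) (80, 355) [0.617  0.1326 0.126 ] [0.0005 0.0005]
(62, 183) (298, 494) [0.5651 0.2581 0.127 ] [0.0005 0.0005]
(282, 229) (228, 325) [0.5426 0.148  0.1263] [0.0003 0.0003]
bore (array([0.58897038, 0.19390792, 0.12460726]), [0.0002909430035301551, 0.0002909430035303923])
handle (array([ 0.50004681, -0.27622477,  0.16381824]), [0.0005869084461046372, 0.0005869084461045229])
L [ 0.51781488 -0.15558649  0.093     ]
M [ 0.50827341 -0.21228445  0.093     ]
D [ 0.49967001 -0.27585861  0.093     ]
[0.58981439 0.1952117  0.125     ]
[0.58920022 0.19377779 0.125     ]
[ 0.49864672 -0.2739255   0.168     ]
[ 0.50300229 -0.26834761  0.168     ] [0.58889328 0.19442292 0.125     ]
```

move_arm([
  {"gripper":0,"dx":0,"dy":0,"dz":0.05,"yaw":0},
  {"gripper":0,"dx":0.02,"dy":0.03,"dz":0.09,"yaw":8},
  {"gripper":0,"dx":0.05,"dy":0.065,"dz":0.11,"yaw":16},
  {"gripper":0,"dx":0.08,"dy":0.1,"dz":0.11,"yaw":24},
  {"gripper":0,"dx":0.11,"dy":0.135,"dz":0.11,"yaw":32},
  {"gripper":0,"dx":0.14,"dy":0.17,"dz":0.11,"yaw":40},
  {"gripper":0,"dx":0.17,"dy":0.205,"dz":0.11,"yaw":48},
  {"gripper":0,"dx":0.2,"dy":0.24,"dz":0.11,"yaw":56},
  {"gripper":0,"dx":0.22,"dy":0.27,"dz":0.11,"yaw":64},
  {"gripper":0,"dx":0.22,"dy":0.27,"dz":0.11,"yaw":64},
], grip_force=60)

```text
clock: 1.75
position: [0.4185, -0.3704, 0.2997]
tcp_rot: [0.537, 0.461, -0.535, 0.461]
force: [-0.2, -0.2, 0.2]
gripper_width: 1.003
```

Run:
```python
from h import *
p=cap('wrist');save(p,'w1')
print(p['st']['position'],R.from_quat(p['st']['tcp_rot']).as_matrix().round(3),p['T'][:3,3])
print(proj(p,[[.4996,-.2745,.168],[.4996,-.2745,.093]]))
```

```text
[ 0.41849875 -0.37038307  0.2997473 ] [[ 0.003  0.989 -0.149]
 [ 0.002 -0.149 -0.989]
 [-1.     0.002 -0.002]] [ 0.42747851 -0.30673318  0.49571814]
[[389.57798428  76.4600061 ]
 [376.10383568  85.23782404]]
```

View pics/w1.png

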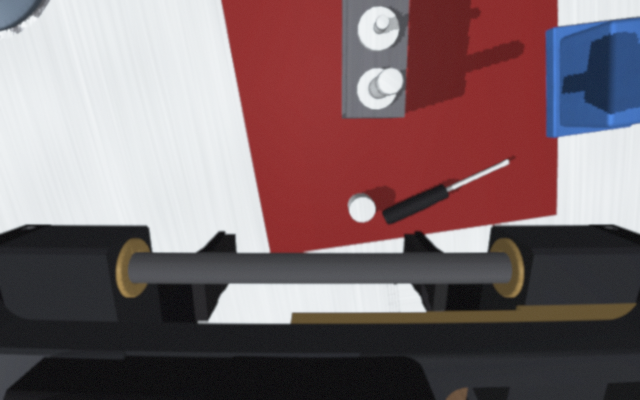

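Wrist view: the long-handled drift's top is at about (389,79) with its collar at (377,89). The next tool is at (380,25).

Run:
```python
from h import *
t=load('top0');s=load('scene0');w=load('w1')
c=w['frame'][55:115,335:435];cv2.imwrite('pics/c1.png',cv2.resize(c,(800,480),interpolation=cv2.INTER_CUBIC))
print(tri([(t,(481.3,191.25)),(w,(389.5,79))]),tri([(t,(481.3,191.25)),(s,(253.3,103.7)),(w,(389.5,79))]))
print(atz(w,(389.5,79),.168),atz(w,(376,89),.093))
```

```text
(array([ 0.50003592, -0.27629056,  0.16299951]), [0.0003390472932752688, 0.0003390472932752574]) (array([ 0.5000993 , -0.27630179,  0.16377812]), [0.0006487604420734167, 0.0005270199748672556, 0.00012644584365115974])
[ 0.49928725 -0.27674778  0.168     ] [ 0.4990064  -0.27862815  0.093     ]
```

View pics/c1.png

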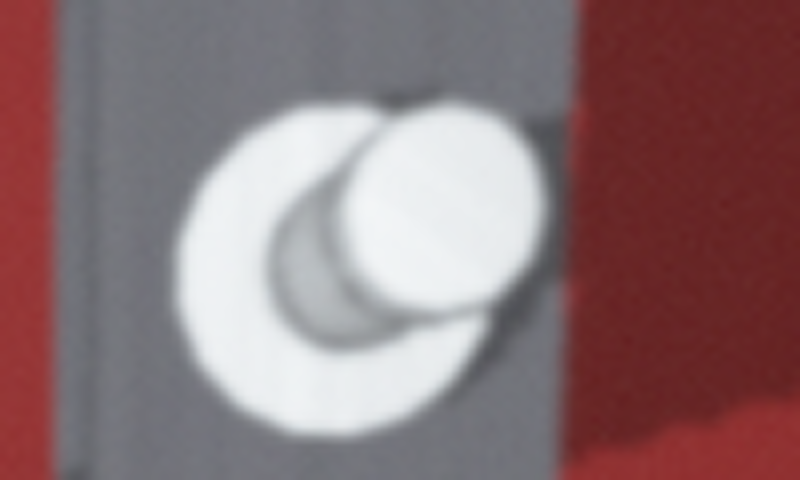

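move_arm([
  {"gripper":0,"dx":0.04,"dy":0.045,"dz":-0.01,"yaw":0},
  {"gripper":0,"dx":0.081,"dy":0.093,"dz":-0.02,"yaw":0},
  {"gripper":0,"dx":0.081,"dy":0.093,"dz":-0.05,"yaw":0},
  {"gripper":0,"dx":0.081,"dy":0.093,"dz":-0.09,"yaw":0},
  {"gripper":0,"dx":0.081,"dy":0.093,"dz":-0.13,"yaw":0},
  {"gripper":0,"dx":0.081,"dy":0.093,"dz":-0.16,"yaw":0},
  {"gripper":0,"dx":0.081,"dy":0.093,"dz":-0.18,"yaw":0},
  {"gripper":0,"dx":0.081,"dy":0.093,"dz":-0.18,"yaw":0},
])

```text
clock: 2.6
position: [0.4922, -0.2842, 0.1159]
tcp_rot: [-0.538, -0.459, 0.541, -0.455]
force: [0.0, 0.7, 0.8]
gripper_width: 1.0
```

Run:
```python
from h import *
p=cap('wrist');save(p,'w2');p=cap('scene');save(p,'s2')
cv2.imwrite('pics/c2.png',cv2.resize(p['frame'][40:190,180:380],(800,600),interpolation=cv2.INTER_CUBIC))
```

```text
(no output)
```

View pics/w2.png

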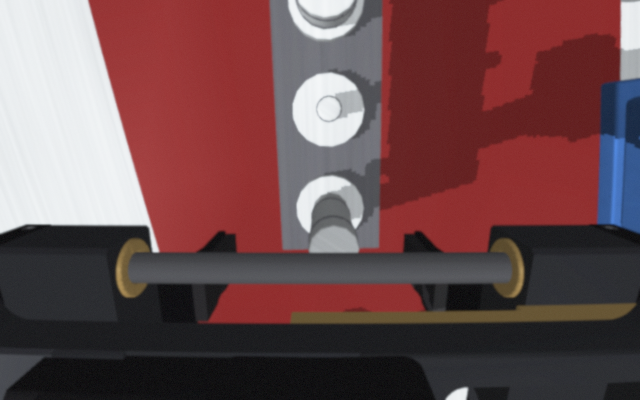

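View pics/c2.png

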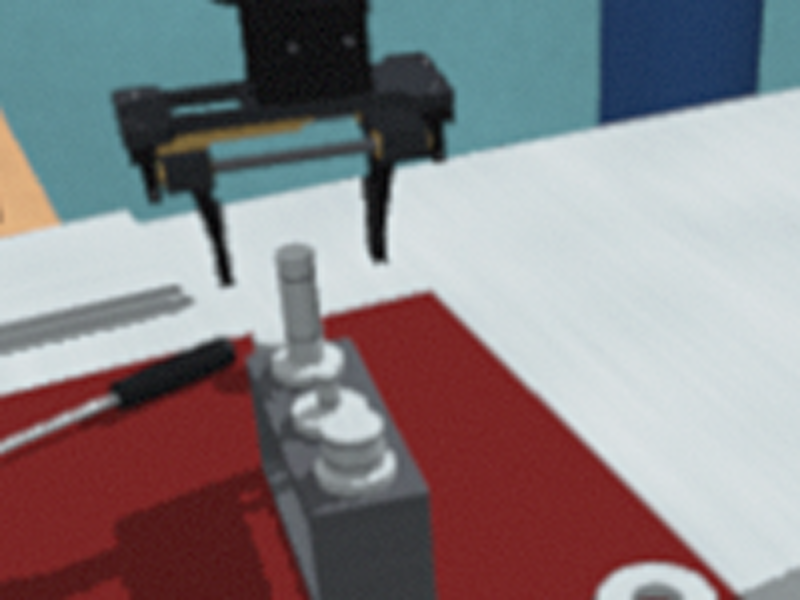

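Run:
```python
from h import *
st=sensors.get_state();print(st['clock'],st['position'],st['force'],st['qvel'].round(3))
s=load('s2');w=load('w2');print(w['st']['position'],w['st']['clock'])
m=R.from_quat(st['tcp_rot']).as_matrix();P=st['position']
for X in [P,P+m[:,1]*.0435,P-m[:,1]*.0435,np.array([.5,-.2775,.168])]:
  print((proj(s,[X])-[180,40])*4,proj(w,[X]))
u=(316+19.5-2,243)
for nm,uv in [('top',(333.5,243))]: print(atz(w,uv,.168))
print(atz(w,(329.5,208),.093),atz(w,(328.5,109),.119))
```

```text
2.7 [ 0.49513988 -0.28474333  0.11944359] [-0.09956236 -0.34545561  0.35664013] [-0.003 -0.023 -0.014 -0.024 -0.001 -0.001 -0.   ]
[ 0.49219146 -0.28422026  0.11590177] 2.6
[[304.51246452 312.8686196 ]] [[324.55274777 231.20612076]]
[[236.3166787  323.75684307]] [[395.78897669 231.22977606]]
[[371.46097512 302.28605972]] [[253.46290619 231.08235808]]
[[292.73719023 247.97885395]] [[333.3010937  248.34771807]]
[ 0.50049508 -0.27492065  0.168     ]
[ 0.49993914 -0.27765455  0.093     ] [ 0.50889745 -0.21414436  0.119     ]
```

The finger tips sit higher when open, as linkage fingers do. The arm also lagged, so I'll hold for a few rows and read the pose again.

move_arm([
  {"gripper":0,"dx":0,"dy":0,"dz":0,"yaw":0},
  {"gripper":0,"dx":0,"dy":0,"dz":0,"yaw":0},
  {"gripper":0,"dx":0,"dy":0,"dz":0,"yaw":0},
])

```text
clock: 3.0
position: [0.4958, -0.2839, 0.1202]
tcp_rot: [0.539, 0.457, -0.539, 0.459]
force: [0.4, -0.5, -0.1]
gripper_width: 1.002
```

move_arm([
  {"gripper":0,"dx":0.0045,"dy":0.006,"dz":0,"yaw":0},
  {"gripper":0,"dx":0.0045,"dy":0.006,"dz":0,"yaw":0},
  {"gripper":1,"dx":0.0045,"dy":0.006,"dz":0,"yaw":0},
  {"gripper":1,"dx":0.0045,"dy":0.006,"dz":0,"yaw":0},
  {"gripper":1,"dx":0.0045,"dy":0.006,"dz":0,"yaw":0},
  {"gripper":1,"dx":0.0045,"dy":0.006,"dz":0,"yaw":0},
  {"gripper":1,"dx":0.0045,"dy":0.006,"dz":0,"yaw":0},
  {"gripper":1,"dx":0.0045,"dy":0.006,"dz":0,"yaw":0},
  {"gripper":1,"dx":0.0045,"dy":0.006,"dz":0,"yaw":0},
  {"gripper":1,"dx":0.0045,"dy":0.006,"dz":0,"yaw":0},
], grip_force=60)

```text
clock: 4.0
position: [0.4997, -0.2775, 0.1191]
tcp_rot: [0.539, 0.458, -0.539, 0.458]
force: [-0.4, -0.3, 0.2]
gripper_width: 0.357
```

Run:
```python
from h import *
p=cap('scene');save(p,'s3')
cv2.imwrite('pics/c3.png',cv2.resize(p['frame'][40:190,180:380],(800,600),interpolation=cv2.INTER_CUBIC))
```

```text
(no output)
```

View pics/c3.png

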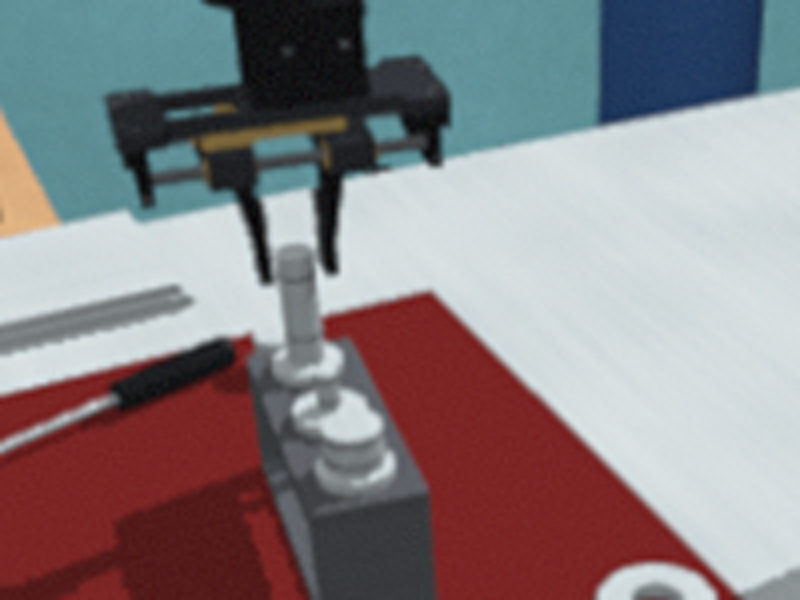

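Run:
```python
from h import *
p=cap('wrist');save(p,'w3');t=cap('top');save(t,'t3');s=load('s3')
st=p['st'];m=R.from_quat(st['tcp_rot']).as_matrix();P=st['position'];print(P,st['gripper_width'])
for h in [0,.0187,.03,.05,.07]:
  X=P-m[:,0]*h
  print(h,((proj(s,[X])-[180,40])*4).round(),proj(p,[X]).round(),((proj(t,[X])-[430,150])*8).round())
a=cv2.resize(p['frame'][150:350,190:470],(560,400));b=cv2.resize(t['frame'][150:225,430:530],(800,600),interpolation=cv2.INTER_CUBIC)
cv2.imwrite('pics/w3c.png',cv2.resize(p['frame'][160:310,220:420],(800,600),interpolation=cv2.INTER_CUBIC));cv2.imwrite('pics/t3c.png',b)
```

```text
[ 0.49973469 -0.27746395  0.11906694] 0.3096157047093551
0 [[302. 320.]] [[320. 229.]] [[337. 365.]]
0.0187 [[299. 293.]] [[320. 240.]] [[369. 350.]]
0.03 [[297. 276.]] [[320. 247.]] [[389. 341.]]
0.05 [[293. 246.]] [[320. 262.]] [[427. 325.]]
0.07 [[289. 216.]] [[320. 282.]] [[467. 307.]]
```

View pics/w3c.png

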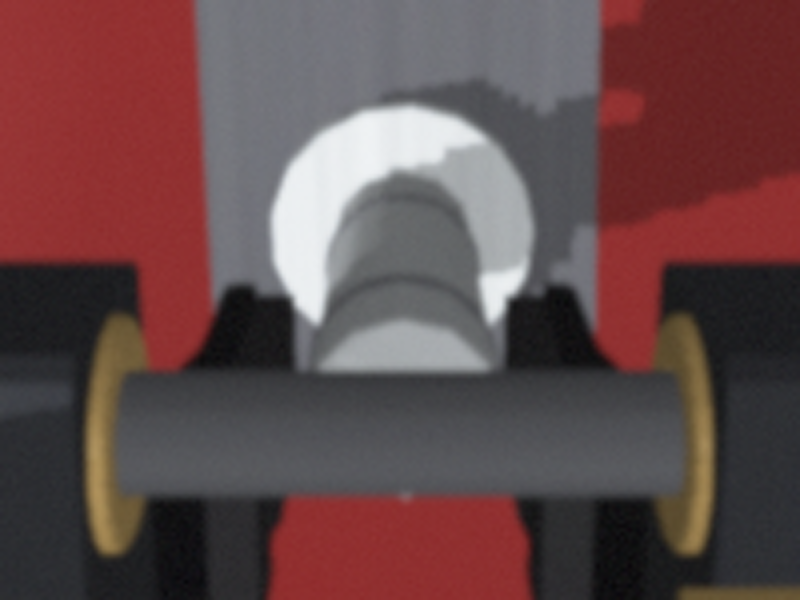

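View pics/t3c.png

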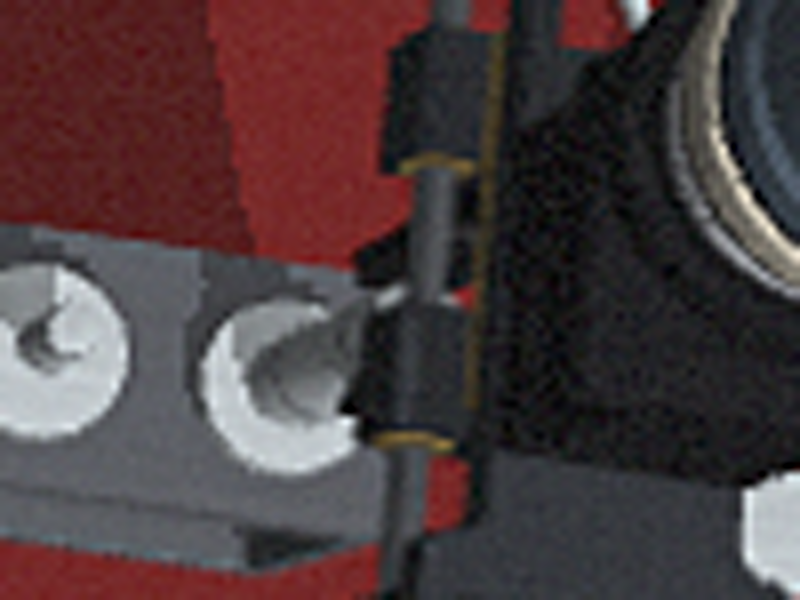

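By all three views the finger tips sit only about 20 mm below the handle's top, roughly 25 mm higher than the stated TCP. I'll reopen a little, go 17 mm lower (safe either way) and close.

move_arm([
  {"gripper":0.4,"dx":0,"dy":0,"dz":0,"yaw":0},
  {"gripper":0.4,"dx":0,"dy":0,"dz":0,"yaw":0},
  {"gripper":0.4,"dx":0,"dy":0,"dz":-0.008,"yaw":0},
  {"gripper":0.4,"dx":0,"dy":0,"dz":-0.017,"yaw":0},
  {"gripper":0.4,"dx":0,"dy":0,"dz":-0.017,"yaw":0},
])

```text
clock: 4.65
position: [0.4983, -0.277, 0.1002]
tcp_rot: [-0.538, -0.459, 0.539, -0.457]
force: [-0.3, 0.7, 0.1]
gripper_width: 0.575
```

Run:
```python
from h import *
p=cap('scene');save(p,'s4');print(p['st']['position'],p['st']['gripper_width'],p['st']['force'])
cv2.imwrite('pics/c4.png',cv2.resize(p['frame'][70:145,205:305],(800,600),interpolation=cv2.INTER_CUBIC))
m=R.from_quat(p['st']['tcp_rot']).as_matrix();P=p['st']['position']
for h in [0,.0187,.03]: print(((proj(p,[P-m[:,0]*h])-[205,70])*8).round())
```

```text
[ 0.49832129 -0.27695014  0.10015823] 0.5750318361980792 [-0.31653258  0.66133094  0.10931015]
[[415. 453.]]
[[408. 400.]]
[[404. 367.]]
```

View pics/c4.png

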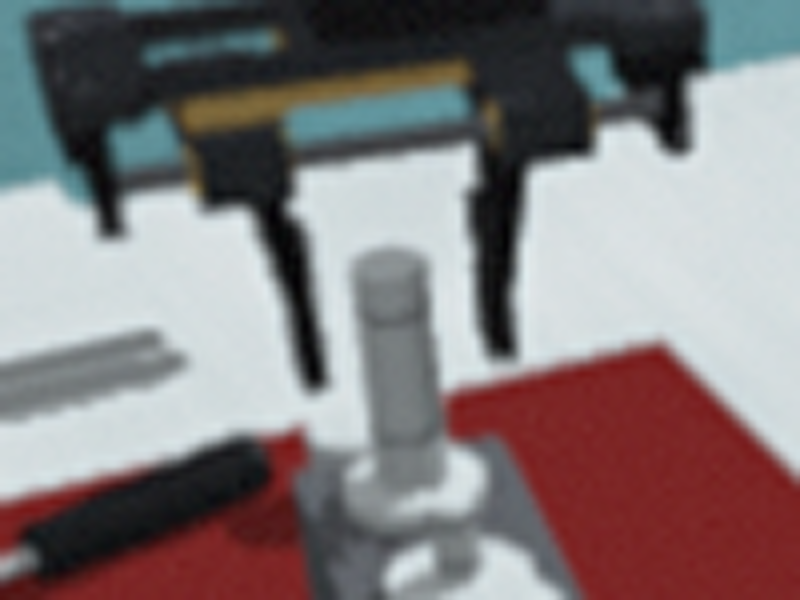

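move_arm([
  {"gripper":1,"dx":0,"dy":0,"dz":0,"yaw":0},
  {"gripper":1,"dx":0,"dy":0,"dz":0,"yaw":0},
  {"gripper":1,"dx":0,"dy":0,"dz":0,"yaw":0},
  {"gripper":1,"dx":0,"dy":0,"dz":0,"yaw":0},
  {"gripper":1,"dx":0,"dy":0,"dz":0,"yaw":0},
  {"gripper":1,"dx":0,"dy":0,"dz":0,"yaw":0},
  {"gripper":1,"dx":0,"dy":0,"dz":0,"yaw":0},
], grip_force=60)

```text
clock: 5.4
position: [0.5, -0.2775, 0.1023]
tcp_rot: [0.539, 0.458, -0.539, 0.458]
force: [0.4, -0.0, 0.1]
gripper_width: 0.265
```

move_arm([
  {"gripper":1,"dx":0,"dy":0,"dz":0.01,"yaw":0},
  {"gripper":1,"dx":0,"dy":0,"dz":0.03,"yaw":0},
  {"gripper":1,"dx":0,"dy":0,"dz":0.06,"yaw":0},
  {"gripper":1,"dx":0,"dy":0,"dz":0.09,"yaw":0},
  {"gripper":1,"dx":0,"dy":0,"dz":0.12,"yaw":0},
  {"gripper":1,"dx":0,"dy":0,"dz":0.15,"yaw":0},
  {"gripper":1,"dx":0,"dy":0,"dz":0.16,"yaw":0},
  {"gripper":1,"dx":0,"dy":0,"dz":0.16,"yaw":0},
])

```text
clock: 6.2
position: [0.5002, -0.2776, 0.2633]
tcp_rot: [0.539, 0.457, -0.538, 0.459]
force: [0.7, 0.7, -1.8]
gripper_width: 0.262
```

Run:
```python
from h import *
p=cap('scene');save(p,'s5');print(p['st']['position'],p['st']['gripper_width'],p['st']['force'])
cv2.imwrite('pics/c5.png',cv2.resize(p['frame'][0:150,155:355],(800,600),interpolation=cv2.INTER_CUBIC))
```

```text
[ 0.50023095 -0.27758094  0.2633427 ] 0.2618261367019755 [ 0.74253719  0.71890714 -1.79352989]
```

View pics/c5.png

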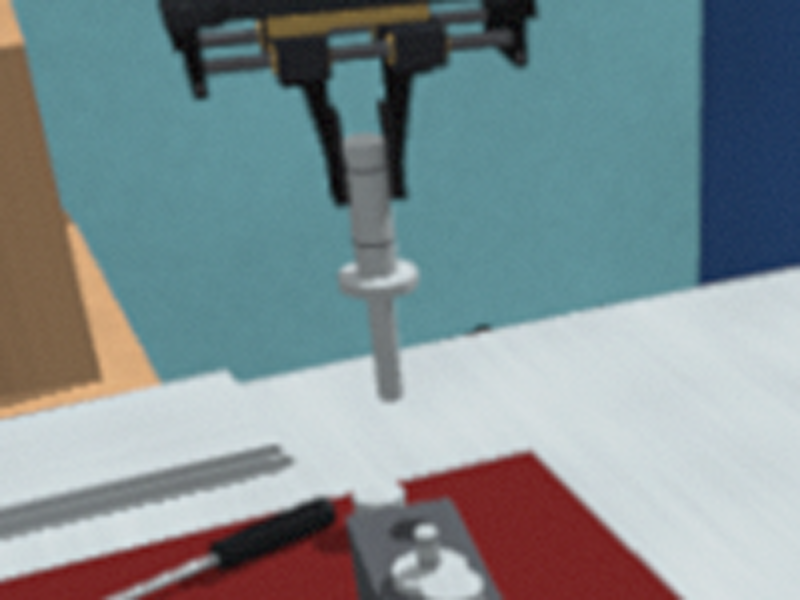

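move_arm([
  {"gripper":1,"dx":0.004,"dy":0.02,"dz":0,"yaw":0},
  {"gripper":1,"dx":0.011,"dy":0.055,"dz":0,"yaw":0},
  {"gripper":1,"dx":0.019,"dy":0.1,"dz":0,"yaw":0},
  {"gripper":1,"dx":0.028,"dy":0.145,"dz":0,"yaw":0},
  {"gripper":1,"dx":0.036,"dy":0.19,"dz":0,"yaw":0},
  {"gripper":1,"dx":0.045,"dy":0.235,"dz":0,"yaw":0},
  {"gripper":1,"dx":0.053,"dy":0.28,"dz":0,"yaw":0},
  {"gripper":1,"dx":0.062,"dy":0.325,"dz":0,"yaw":0},
  {"gripper":1,"dx":0.07,"dy":0.37,"dz":0,"yaw":0},
  {"gripper":1,"dx":0.078,"dy":0.41,"dz":0,"yaw":0},
])

```text
clock: 7.25
position: [0.5763, 0.1345, 0.2596]
tcp_rot: [-0.537, -0.459, 0.54, -0.457]
force: [0.4, -1.3, -2.8]
gripper_width: 0.263
```

move_arm([
  {"gripper":1,"dx":0.005,"dy":0.03,"dz":0,"yaw":0},
  {"gripper":1,"dx":0.009,"dy":0.05,"dz":0,"yaw":0},
  {"gripper":1,"dx":0.0115,"dy":0.062,"dz":0,"yaw":0},
  {"gripper":1,"dx":0.0115,"dy":0.062,"dz":0,"yaw":0},
  {"gripper":1,"dx":0.0115,"dy":0.062,"dz":0,"yaw":0},
  {"gripper":1,"dx":0.0115,"dy":0.062,"dz":0,"yaw":0},
])

```text
clock: 7.85
position: [0.5894, 0.1924, 0.2616]
tcp_rot: [-0.539, -0.457, 0.54, -0.458]
force: [1.4, 0.4, -2.2]
gripper_width: 0.261
```

Run:
```python
from h import *
s=cap('scene');save(s,'s6');t=cap('top');save(t,'t6');w=cap('wrist');save(w,'w6');print(s['st']['position'],s['st']['gripper_width'],s['st']['force'])
r=lambda i,a,b:cv2.resize(i[b:b+100,a:a+133],(532,400),interpolation=cv2.INTER_CUBIC)
cv2.imwrite('pics/c6.png',cv2.resize(s['frame'][150:300,230:430],(800,600),interpolation=cv2.INTER_CUBIC))
cv2.imwrite('pics/t6c.png',cv2.resize(t['frame'][100:200,180:313],(798,600),interpolation=cv2.INTER_CUBIC))
```

```text
[0.58938987 0.1923534  0.26159485] 0.2613280383030088 [ 1.38852283  0.44197674 -2.20950332]
```

View pics/c6.png

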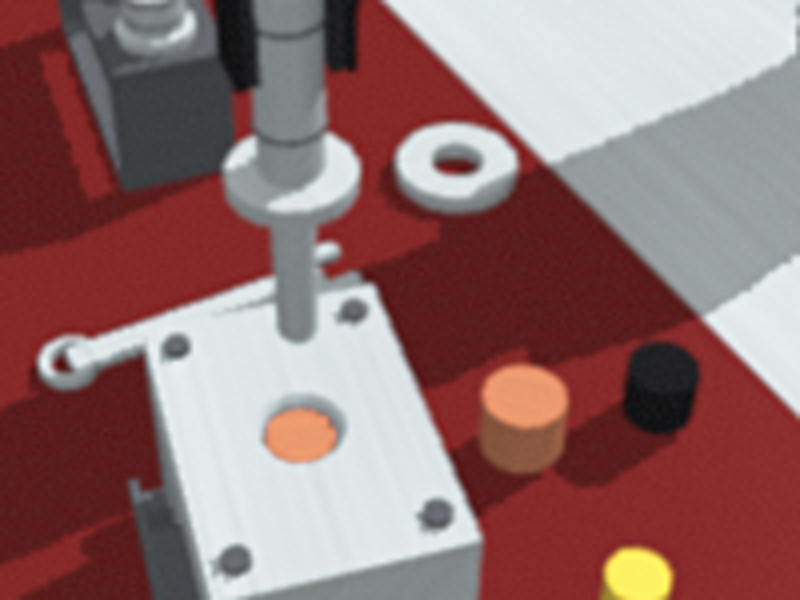

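View pics/t6c.png

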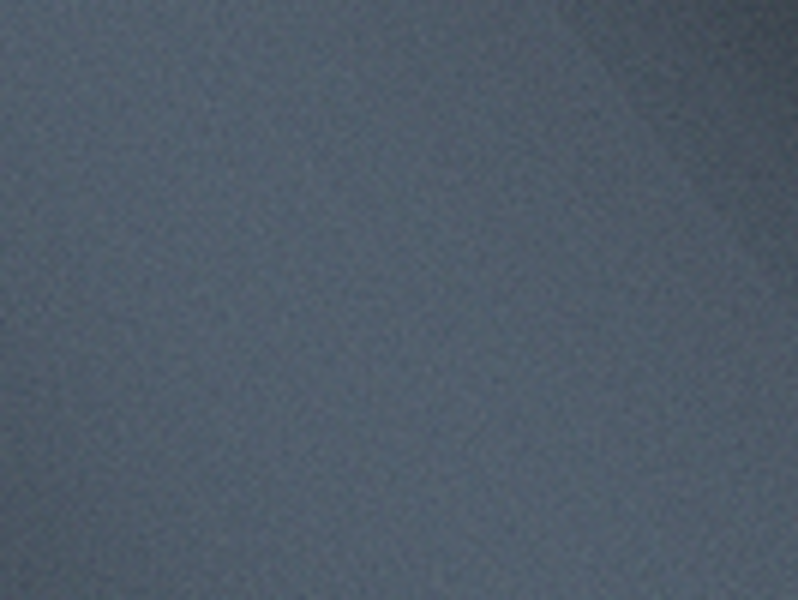

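View pics/w6.png

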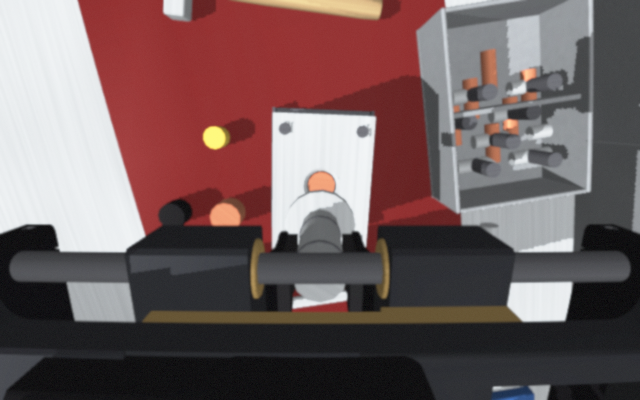

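Run:
```python
from h import *
s=load('s6');w=load('w6')
f=lambda u,v:(230+u/4-.4,150+v/4-.4)
print(sensors.get_state()['position'])
tip=f(297,331)
for z in [.174,.177]: print('tip',atz(s,tip,z))
print('mouth',atz(s,f(304,427),.125))
# screws scene & wrist
for q in [(177,347),(353,311),(437,514),(235,560)]: print(atz(s,f(*q),.125))
for q in [(285,128),(363,131.5)]: print(atz(w,q,.125))
c=atz(s,f(292,178),.255);print('collar',c)
```

```text
[0.58942472 0.19313144 0.26213704]
tip [0.58942996 0.19081653 0.174     ]
tip [0.59067521 0.19358373 0.177     ]
mouth [0.58990543 0.19471188 0.125     ]
[0.61708272 0.13095367 0.125     ]
[0.54289446 0.14588535 0.125     ]
[0.56527443 0.25590737 0.125     ]
[0.63984696 0.2402374  0.125     ]
[0.56567967 0.25649106 0.125     ]
[0.64072891 0.24063447 0.125     ]
collar [0.59311877 0.20008637 0.255     ]
```

move_arm([
  {"gripper":1,"dx":0.0005,"dy":0.001,"dz":-0.01,"yaw":0},
  {"gripper":1,"dx":0.0005,"dy":0.001,"dz":-0.02,"yaw":0},
  {"gripper":1,"dx":0.0005,"dy":0.001,"dz":-0.03,"yaw":0},
  {"gripper":1,"dx":0.0005,"dy":0.001,"dz":-0.04,"yaw":0},
  {"gripper":1,"dx":0.0005,"dy":0.001,"dz":-0.048,"yaw":0},
  {"gripper":1,"dx":0.0005,"dy":0.001,"dz":-0.05,"yaw":0},
  {"gripper":1,"dx":0.0005,"dy":0.001,"dz":-0.05,"yaw":0},
])

```text
clock: 8.7
position: [0.5896, 0.1955, 0.2116]
tcp_rot: [-0.539, -0.458, 0.539, -0.458]
force: [0.0, 0.0, -2.6]
gripper_width: 0.264
```

Run:
```python
from h import *
s=cap('scene');save(s,'s7');print(s['st']['position'],s['st']['force'])
cv2.imwrite('pics/c7.png',cv2.resize(s['frame'][150:300,230:430],(800,600),interpolation=cv2.INTER_CUBIC))
```

```text
[0.58958694 0.19553047 0.21159211] [ 0.02889403  0.04023701 -2.56384158]
```

View pics/c7.png

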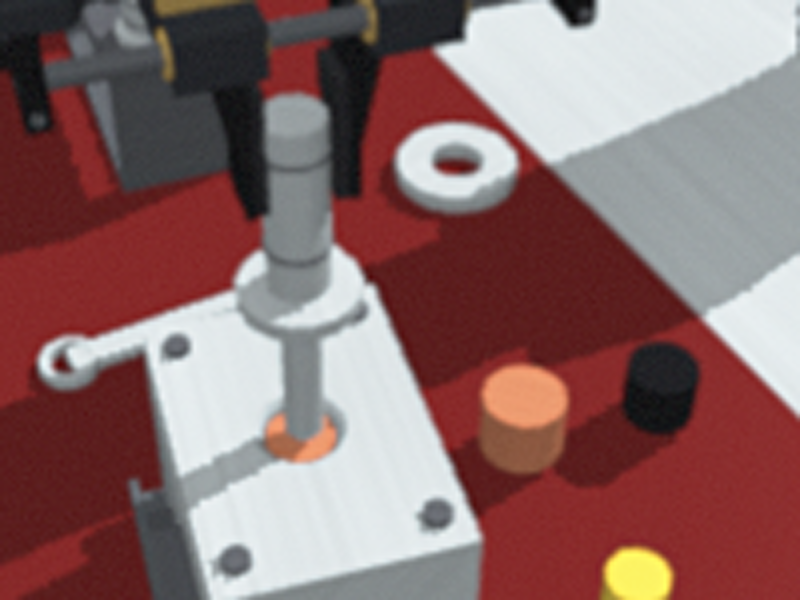

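The tip has entered the mouth, centred over the plug. Pushing slowly.

move_arm([
  {"gripper":1,"dx":0,"dy":-0.001,"dz":-0.003,"yaw":0},
  {"gripper":1,"dx":0,"dy":-0.001,"dz":-0.005,"yaw":0},
  {"gripper":1,"dx":0,"dy":-0.001,"dz":-0.007,"yaw":0},
  {"gripper":1,"dx":0,"dy":-0.001,"dz":-0.009,"yaw":0},
  {"gripper":1,"dx":0,"dy":-0.001,"dz":-0.011,"yaw":0},
  {"gripper":1,"dx":0,"dy":-0.001,"dz":-0.013,"yaw":0},
], grip_force=60)

```text
clock: 9.35
position: [0.5908, 0.1953, 0.2009]
tcp_rot: [0.54, 0.457, -0.538, 0.458]
force: [-0.3, -0.1, 3.3]
gripper_width: 0.263
```

move_arm([
  {"gripper":1,"dx":0,"dy":0,"dz":-0.002,"yaw":0},
  {"gripper":1,"dx":0,"dy":0,"dz":-0.004,"yaw":0},
  {"gripper":1,"dx":0,"dy":0,"dz":-0.006,"yaw":0},
  {"gripper":1,"dx":0,"dy":0,"dz":-0.008,"yaw":0},
  {"gripper":1,"dx":0,"dy":0,"dz":-0.01,"yaw":0},
  {"gripper":1,"dx":0,"dy":0,"dz":-0.01,"yaw":0},
])

```text
clock: 9.95
position: [0.5892, 0.194, 0.188]
tcp_rot: [-0.538, -0.458, 0.539, -0.458]
force: [0.4, -0.1, -2.3]
gripper_width: 0.265
```

Run:
```python
from h import *
s=cap('scene');save(s,'s8');print(s['st']['position'],s['st']['force'],s['st']['moment'])
cv2.imwrite('pics/c8.png',cv2.resize(s['frame'][150:300,230:430],(800,600),interpolation=cv2.INTER_CUBIC))
```

```text
[0.58924001 0.19400095 0.18795392] [ 0.42049172 -0.08975218 -2.2778648 ] [ 0.0444665  -0.09636167  0.0217927 ]
```

View pics/c8.png

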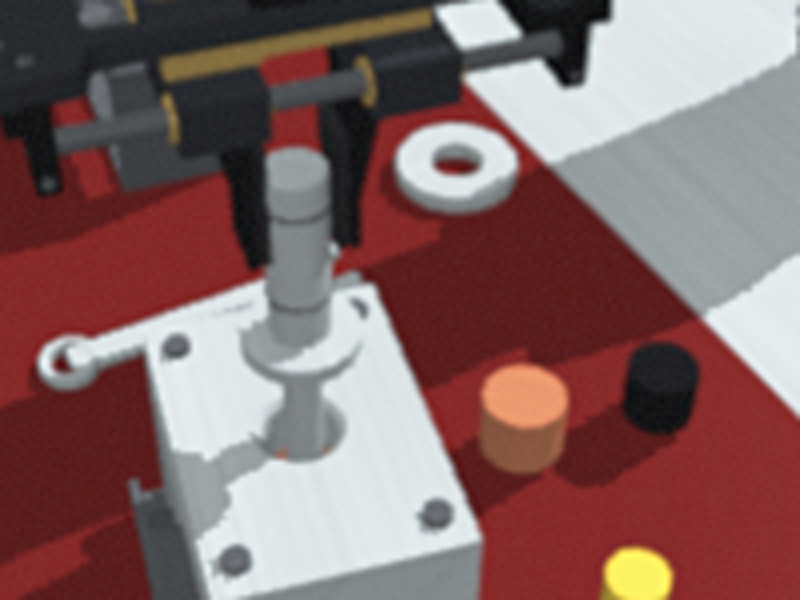

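move_arm([
  {"gripper":1,"dx":0.0005,"dy":0,"dz":-0.003,"yaw":0},
  {"gripper":1,"dx":0.0005,"dy":0,"dz":-0.006,"yaw":0},
  {"gripper":1,"dx":0.0005,"dy":0,"dz":-0.009,"yaw":0},
  {"gripper":1,"dx":0.0005,"dy":0,"dz":-0.012,"yaw":0},
  {"gripper":1,"dx":0.0005,"dy":0,"dz":-0.015,"yaw":0},
  {"gripper":1,"dx":0.0005,"dy":0,"dz":-0.018,"yaw":0},
  {"gripper":1,"dx":0.0005,"dy":0,"dz":-0.021,"yaw":0},
])

```text
clock: 10.7
position: [0.5901, 0.1944, 0.1675]
tcp_rot: [-0.539, -0.458, 0.539, -0.458]
force: [0.5, 0.5, -1.7]
gripper_width: 0.261
```

move_arm([
  {"gripper":1,"dx":0,"dy":0,"dz":-0.003,"yaw":0},
  {"gripper":1,"dx":0,"dy":0,"dz":-0.006,"yaw":0},
  {"gripper":1,"dx":0,"dy":0,"dz":-0.009,"yaw":0},
  {"gripper":1,"dx":0,"dy":0,"dz":-0.012,"yaw":0},
  {"gripper":1,"dx":0,"dy":0,"dz":-0.015,"yaw":0},
  {"gripper":1,"dx":0,"dy":0,"dz":-0.017,"yaw":0},
  {"gripper":1,"dx":0,"dy":0,"dz":-0.017,"yaw":0},
])

```text
clock: 11.4
position: [0.59, 0.1944, 0.1507]
tcp_rot: [-0.539, -0.458, 0.539, -0.458]
force: [0.2, 1.2, -2.6]
gripper_width: 0.261
```

Run:
```python
from h import *
s=cap('scene');save(s,'s9');print(s['st']['position'],s['st']['force'],s['st']['moment'])
cv2.imwrite('pics/c9.png',cv2.resize(s['frame'][200:350,230:430],(800,600),interpolation=cv2.INTER_CUBIC))
```

```text
[0.59003399 0.19440628 0.15069532] [ 0.15321495  1.24762117 -2.57254086] [-0.04125187 -0.05083445 -0.04873599]
```

View pics/c9.png

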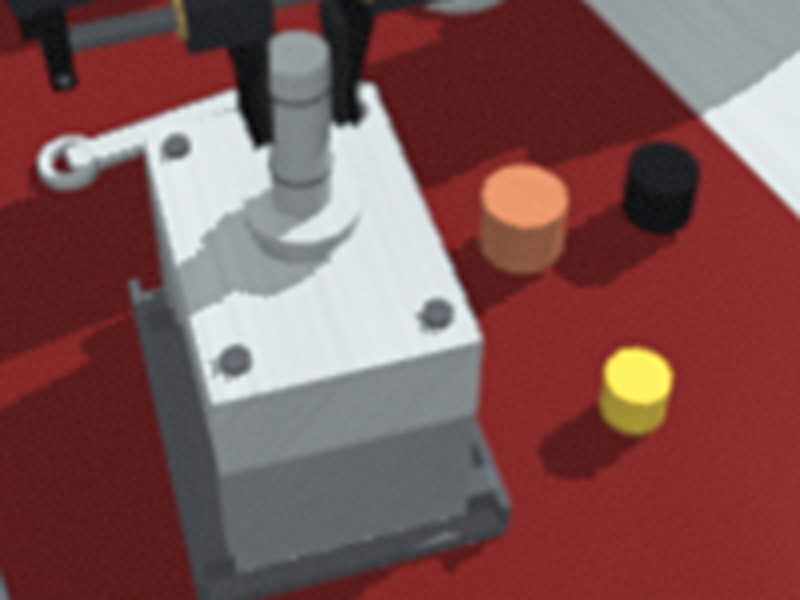

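The collar is about 8 mm above the plate. Easing down to contact.

move_arm([
  {"gripper":1,"dx":0,"dy":0,"dz":-0.002,"yaw":0},
  {"gripper":1,"dx":0,"dy":0,"dz":-0.004,"yaw":0},
  {"gripper":1,"dx":0,"dy":0,"dz":-0.006,"yaw":0},
  {"gripper":1,"dx":0,"dy":0,"dz":-0.007,"yaw":0},
  {"gripper":1,"dx":0,"dy":0,"dz":-0.0075,"yaw":0},
  {"gripper":1,"dx":0,"dy":0,"dz":-0.0075,"yaw":0},
])

```text
clock: 12.05
position: [0.5902, 0.1945, 0.1435]
tcp_rot: [-0.539, -0.458, 0.539, -0.458]
force: [1.3, 0.2, -2.6]
gripper_width: 0.261
```

move_arm([
  {"gripper":1,"dx":0,"dy":0,"dz":-0.0005,"yaw":0},
  {"gripper":1,"dx":0,"dy":0,"dz":-0.001,"yaw":0},
  {"gripper":1,"dx":0,"dy":0,"dz":-0.001,"yaw":0},
])

```text
clock: 12.35
position: [0.5902, 0.1945, 0.1425]
tcp_rot: [-0.539, -0.458, 0.539, -0.458]
force: [-0.1, 0.9, -2.9]
gripper_width: 0.254
```

move_arm([
  {"gripper":1,"dx":0,"dy":0,"dz":-0.0005,"yaw":0},
  {"gripper":1,"dx":0,"dy":0,"dz":-0.001,"yaw":0},
  {"gripper":1,"dx":0,"dy":0,"dz":-0.001,"yaw":0},
])

```text
clock: 12.65
position: [0.5904, 0.1946, 0.1422]
tcp_rot: [0.539, 0.458, -0.539, 0.458]
force: [-0.4, -1.2, 3.3]
gripper_width: 0.26
```

Run:
```python
from h import *
s=cap('scene');save(s,'s10');print(s['st']['position'],s['st']['force'],s['st']['moment'])
cv2.imwrite('pics/c10.png',cv2.resize(s['frame'][210:285,260:360],(800,600),interpolation=cv2.INTER_CUBIC))
```

```text
[0.59039695 0.1946014  0.14223385] [-0.36649927 -1.17549683  3.28774704] [-0.20077073  0.29645737  0.02890275]
```

View pics/c10.png

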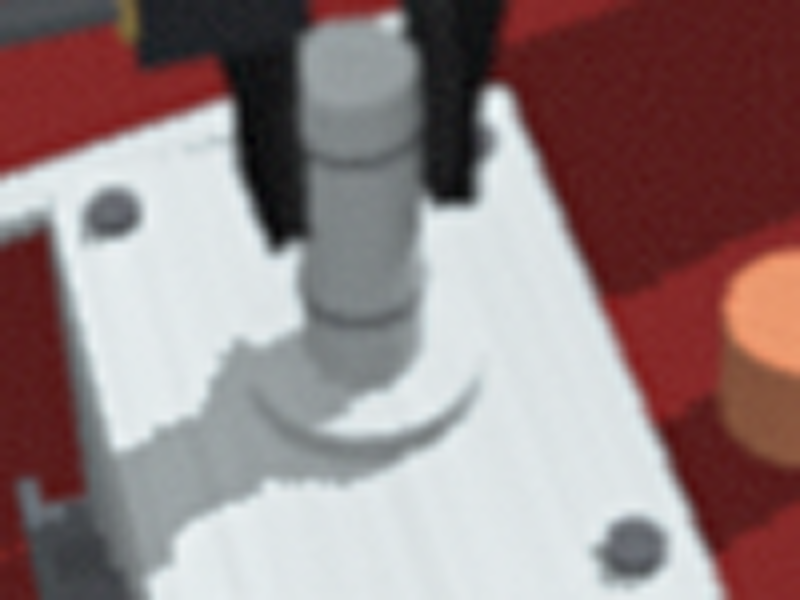

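Contact force rose about 6 N at the expected height, so the collar is seated. Releasing and rising.

move_arm([
  {"gripper":0,"dx":0,"dy":0,"dz":0,"yaw":0},
  {"gripper":0,"dx":0,"dy":0,"dz":0,"yaw":0},
  {"gripper":0,"dx":0,"dy":0,"dz":0,"yaw":0},
  {"gripper":0,"dx":0,"dy":0,"dz":0,"yaw":0},
  {"gripper":0,"dx":0,"dy":0,"dz":0,"yaw":0},
  {"gripper":0,"dx":0,"dy":0,"dz":0,"yaw":0},
])

```text
clock: 13.3
position: [0.5902, 0.1946, 0.1415]
tcp_rot: [0.539, 0.458, -0.539, 0.458]
force: [1.2, 0.1, -0.4]
gripper_width: 0.718
```

move_arm([
  {"gripper":0,"dx":0,"dy":0,"dz":0.01,"yaw":0},
  {"gripper":0,"dx":0,"dy":0,"dz":0.03,"yaw":0},
  {"gripper":0,"dx":0,"dy":0,"dz":0.06,"yaw":0},
  {"gripper":0,"dx":0,"dy":0,"dz":0.1,"yaw":0},
  {"gripper":0,"dx":0,"dy":0,"dz":0.14,"yaw":0},
  {"gripper":0,"dx":-0.03,"dy":-0.03,"dz":0.16,"yaw":0},
  {"gripper":0,"dx":-0.06,"dy":-0.07,"dz":0.16,"yaw":0},
  {"gripper":0,"dx":-0.06,"dy":-0.11,"dz":0.16,"yaw":0},
  {"gripper":0,"dx":-0.06,"dy":-0.15,"dz":0.16,"yaw":0},
  {"gripper":0,"dx":-0.06,"dy":-0.19,"dz":0.16,"yaw":0},
])

```text
clock: 14.3
position: [0.53, 0.0032, 0.3029]
tcp_rot: [0.539, 0.457, -0.538, 0.459]
force: [1.4, -0.5, -0.3]
gripper_width: 1.004
```

Run:
```python
from h import *
s=cap('scene');save(s,'s11');t=cap('top');save(t,'t11');w=cap('wrist');save(w,'w11');print(s['st']['position'])
for p in (s,t,w): print([(np.round(d['xy']).tolist(),round(d['score'],2)) for d in spotter.recognise(p,'plug')])
a=cv2.resize(s['frame'][205:355,240:390],(400,400),interpolation=cv2.INTER_CUBIC);b=cv2.resize(t['frame'][105:205,180:280],(400,400),interpolation=cv2.INTER_CUBIC)
cv2.imwrite('pics/c11.png',np.hstack([a,b]))
```

```text
[0.52995468 0.00318267 0.30288029]
[([364.0, 257.0], 0.74), ([398.0, 248.0], 0.71), ([388.0, 297.0], 0.67)]
[([216.0, 218.0], 0.73), ([256.0, 254.0], 0.72)]
[([246.0, 64.0], 0.73), ([188.0, 65.0], 0.69)]
```

View pics/c11.png

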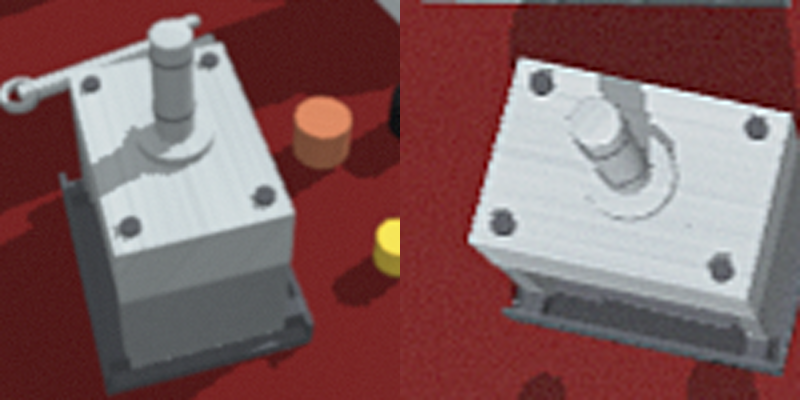

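View pics/w11.png

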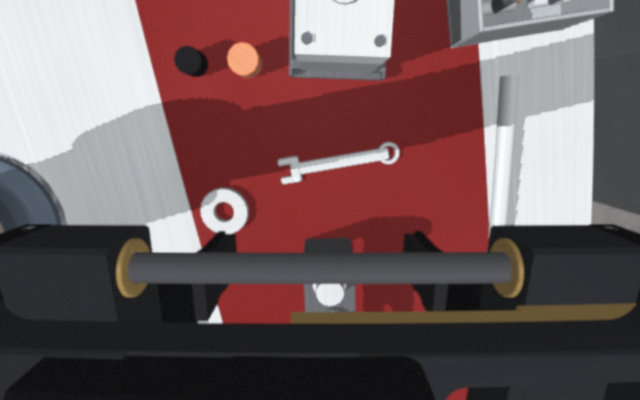

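The drift stands upright with its collar flat on the plate (scene ≈(304,235); top view ≈(330,150)), and no new copper piece shows outside the tray. The tip is 70 mm below the mouth of a 45 mm plate, so the plug must be out of the bore. Handing in.

Run:
```python
from h import *
st=sensors.get_state();print(st['clock'],st['qvel'].round(3))
workorder.job_done()
```

```text
14.6 [-0.014  0.003 -0.006  0.002  0.004 -0.003  0.   ]
the job is handed in; nothing more can be done
```

I took the long-handled drift from the rack and pushed the copper plug down through the bore with it. The drift now stands upright with its collar on the plate. I let go, moved clear and handed the job in at 14.6 s.

**What the last checks showed:**
- **Drift:** the scene and top views show it upright with its collar flat on the plate. It stopped at the height I had worked out, with the wrist force up about 6 N.
- **Plug, not seen directly:** no camera could see into the tray. I infer it fell out because it gave way under the push, the 45 mm bore now holds 70 mm of shank, and no new copper piece lies outside the stand.

**What disagreed:**
- In all three camera views the finger tips looked about 28 mm higher than the stated TCP. I gripped 17 mm lower than planned to allow for it.
- The arm lagged a few millimetres after fast moves, so I corrected its position before gripping.
- The drift's handle top measured 0.164 m high, against 0.168 m from the text.

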